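# Tighten the hand chuck on its bit and hold it up level

## Robot

A 7-joint arm with a two-finger parallel gripper is mounted at the origin on the work surface. World frame = base frame: x ahead of the robot, y to its left, z up, the work surface at z = 0. Lengths are in m, angles in degrees, forces in N, time in s.
With the tool pointing down it reaches from about 0.4 to 0.9 m from the base axis. Payload 5.6 kg.
Tool frame: the origin (TCP) lies between the finger pads, 19 mm behind the fingertips; this is the grasp point; z points along the fingers, y is the line along which they close (so a half turn about z gives the same grasp; the last joint's range is limited). The gripper opens to 92 mm and grips with 3 to 60 N. Pads are 20 mm wide; open, the fingers measure 128 mm over their backs; the gripper's body (75 mm by 189 mm) begins 69 mm behind the grasp point.
Start: joints at [-76.776, 26.786, -0.665, 91.828, 0.344, 61.387, -3.226], TCP at [0.176, 0.626, 0.233] pointing down, gripper open.
Joint ranges: [-144.91, 144.91], [-17.63, 115.5], [-89.93, 88.59], [15.96, 139.68], [-74.01, 254.01], [8.47, 105.57], [-167.45, 167.45]. Speed limits (degrees/s): [147.25, 147.25, 180, 180, 180, 180, 180].

## Interface

Orientations are given as a 3x3 rotation matrix whose columns are the frame's x, y, z axes.
In Python, from station import get_state, camera, job_done gives the robot as it stands.
- The arm moves only by the tool send_rows, never from a script. Its argument "targets" is a list of rows, each a list of 7 numbers: the opening, from 0 (shut) to 1 (fully open), then the shift along the tool's x, y, z in units of 30 mm (1.0 is 30 mm), then the turn, a rotation vector about the tool's x, y, z in units of 6 degrees (1.0 is 6 degrees). In form: [[hand, dx, dy, dz, wx, wy, wz], ...]. A call has 1 to 10 rows; each row is the pose to reach, as a shift and turn from the pose commanded when the call began, along the tool's axes at that moment; what a row does not reach only later rows make up. A row lasts 1/10 s, in which the tool goes at most 50 mm and 8.59 degrees, less where a joint would pass 70% of its speed; a pose out of reach is approached as far as the arm can. A call with a gripper value outside its range is refused whole. The fingers move at their own pace and stop on an object; "squeeze" is the grip in N (left out, the last holds). Time passes only in rows, so rows that repeat a pose let the fingers close. It gives the time, the measured TCP pose, the force, the opening and the grip force at its end, in the units of the state.
- get_state(): the state, without advancing time (a new reading comes with each control period).
- camera(name): name is "scene" or "top" or "wrist"; returns a dict with "image" (420x560x3 uint8, blue, green, red), "K" (3x3 intrinsics, pixels), "D" ([k1, k2, p1, p2, k3] as OpenCV has them; the pictures are not rectified), "pose" (4x4, takes a point from camera to world coordinates). Camera axes: x right, y down, z forward; pixel columns grow to the right and rows downward; lengths in m; the calibration is good to about 2 mm. A picture is of the moment at which its call begins. There is no depth.
- job_done(): hands the job in; it is judged then, once.
The state is a dict: "clock": time; "joints": joint angles; "joint_vel": joint speeds; "tau": joint torques, N m; "position": TCP position; "eef_rot": TCP orientation; "wrist_force": force on the tool from outside, world axes, zero at the start; "torque": the same for the moment, N m; "opening": finger opening in m; "gripper_force": force on a finger pad.
Only numpy, scipy, OpenCV 4.12 (cv2) and the standard library are available. Lean on these libraries where they do the work, as an engineer would, in place of code of your own. Each camera call takes 0.05 s, during which the arm holds its last target. There are 200 camera calls.

## Task

One of the two hand chucks on the bench has a steel bit standing loose between its open jaws (the other chuck is empty). With that chuck still sitting in its wooden rest, grip its knurled sleeve from above and turn it clockwise (seen from above) until it stops and the jaws are tight on the bit; then lift the chuck straight up by at least 100 mm and hold it there over its rest, level and still, for three seconds, and finish with the gripper still holding it. Do not take hold of the bit, do not tip the chuck, and leave everything else where it is.

Things in the scene. Friction and masses are not known exactly. Their poses are not given: they have to be found in the camera images.
- chuck: hand chuck with the bit, steel, loose, 0.4 to 0.6 kg. Origin: centre of the underside of its 60 x 60 x 12 mm base, z up its axis. Heights: knurled round sleeve, 38 mm diameter, 24 to 58 mm; three 5.5 mm wide jaws 59 to 68 mm; bit's point 92 mm. The base sits in the rest's square pocket, which keeps it from turning more than about 2 degrees.
- chuck_grip (a point): point on the chuck's axis 46 mm above its origin, 12 mm below the sleeve's top: a good height for the TCP to grip the sleeve from above at any yaw. The bit's point stands 46 mm above this point, between the fingers.
- sleeve (a joint): turn of the sleeve on the chuck, rad: grows clockwise seen from above; 0 open, starts at 0 to 0.35, firm stop at 1.3. Jaws close 2.7 mm per rad, meet the bit at about 1.1, are tight at the stop. Takes 0.12 N m to turn, up to about 0.2 near the stop; stays where it is left. A 30 to 40 N grip turns it without slipping; lifting by it is fine.
- bit: the bit, a 10 mm diameter steel rod 64 mm long with a conical point at its top, 35 g, standing in the chuck's 29 mm deep bore. Origin: centre of its foot, 28 mm above the chuck's origin; z up towards the point.
- rest: the wooden rest of that chuck, fixed to the bench, 96 x 96 x 22 mm, with a square pocket 62 mm wide and 8 mm deep in its top. Origin: centre of its underside, on the bench; the chuck's origin starts 14 mm above it.
- rest2: the like wooden rest of the spare chuck, fixed. Origin: centre of its underside.
- spare_chuck: the spare hand chuck, the same in shape and size but empty: leave it alone. Origin: centre of the underside of its base.
- graver: bystander, loose: short graver lying flat, 105 mm long, 16 mm wooden handle. Origin on the bench under it, 30 mm from the handle's end.
- loupe: bystander, loose: black eyepiece standing on the bench, 32 mm diameter, 26 mm high. Origin: centre of its underside.
- dust_cover: bystander, loose: solid-looking clear glass dust cover with a knob, 96 mm diameter, 88 mm high. Origin: centre of its underside.
- oil_jar: bystander, loose: small amber jar, 44 mm diameter, 55 mm high. Origin: centre of its underside.
- tweezers: bystander, loose: brass tweezers lying flat, 110 mm long, 6 mm high. Origin: under their middle.
There are look-alikes about, which are no part of the job. What is shaped like the rest but turquoise or white is not meant.

How it is judged (in metres and radians):
On the way, in this order (a step that is already met when the one before it is completed fails the run):
1. the sleeve is turned home and the jaws grip the bit while the chuck still sits in its rest (value of joint sleeve above 1.18 rad and contact force between bit and chuck above 2 N and distance between bit and chuck below 0.034 m and angle between the z axis of bit and the z axis of chuck, either way round below 0.08 rad and z of chuck in the frame of rest below 0.02 m and horizontal distance between chuck and rest below 0.006 m), for 0.2 s.
2. the chuck is held level and still, at least 90 mm above its seat, over its rest, for 2.5 s (value of joint sleeve above 1.18 rad and contact force between bit and chuck above 2 N and z of chuck in the frame of rest above 0.104 m and horizontal distance between chuck and rest below 0.06 m and angle between chuck's own z axis and vertical below 0.1 rad and linear speed of chuck below 0.03 m/s and angular speed of chuck below 0.25 rad/s and contact force between the fingers and chuck above 1 N and distance between bit and chuck below 0.034 m and angle between the z axis of bit and the z axis of chuck, either way round below 0.08 rad), for 2.5 s.
At the end, for the whole second after the job is handed in: Sleeve past 1.18 rad, bit in its bore (6 mm, 0.08 rad) and pressed by the jaws (over 2 N); chuck held by the fingers, 90 mm or more above its seat and within 60 mm of over it, tilt under 0.10 rad, slower than 0.03 m/s and 0.25 rad/s, touching no rest; bystanders moved under 20 mm (all of step 2 and contact force between chuck and rest below 0.3 N and contact force between chuck and rest2 below 0.3 N and contact force between chuck and spare_chuck below 0.3 N and contact force between the fingers and bit below 2 N and distance of each of spare_chuck, graver, loupe, dust_cover, oil_jar, tweezers from where it was at the start of the episode below 0.02 m); the arm keeps its last pose, push and grip.
It fails at once if the bit is gripped or pushed by the fingers (contact force between the fingers and bit above 5 N).
It fails at once if the chuck is tipped by more than 0.35 rad (angle between chuck's own z axis and vertical above 0.35 rad).
It fails at once if the spare chuck or a bystander is moved by more than 20 mm (distance of any of spare_chuck, graver, loupe, dust_cover, oil_jar, tweezers from where it was at the start of the episode above 0.02 m).
It also fails if it takes over 45 s, if anything falls off the work surface, if the arm or the gripper's body presses on something with over 40 N, if the wrist force passes 120 N, or if a joint passes its speed limit or range.

## Working session

There is one attempt and no reset: what is moved stays moved. The work goes in short steps, Python scripts to look and compute and a tool call to move; the robot and the scene stay as the last step left them, time stands still between calls to the robot, and variables do not carry over. Pictures are saved under pics/ and viewed, at most 10 in all, crops included, and the job is handed in when it is done.

Besides the shell and the picture viewer there is one more tool, called after "Call:" as name(argument=value, ...), one argument or row to a line, values as JSON. send_rows: Moves the arm, as the interface text tells. Its arguments: {"type":"object","properties":{"targets":{"type":"array","items":{"type":"array","items":{"type":"number"}}},"squeeze":{"type":"number"}},"required":["targets"]}

```bash
mkdir -p pics; cat > h.py <<'E'
import numpy as np, cv2, pickle
from station import get_state, camera, job_done
def snap(n,f):
    c=camera(n); cv2.imwrite(f'pics/{f}.png',c['image']); pickle.dump(c,open(f'pics/{f}.pkl','wb')); return c
def load(f): return pickle.load(open(f'pics/{f}.pkl','rb'))
def ray(c,u,v):
    p=cv2.undistortPoints(np.array([[[u,v]]],float),np.array(c['K']),np.array(c['D']))[0,0]
    T=np.array(c['pose']); d=T[:3,:3]@[p[0],p[1],1]; return T[:3,3],d/np.linalg.norm(d)
def onz(c,u,v,z):
    o,d=ray(c,u,v); return o+d*(z-o[2])/d[2]
def proj(c,P):
    T=np.linalg.inv(np.array(c['pose'])); r=cv2.Rodrigues(T[:3,:3])[0]
    return cv2.projectPoints(np.array([P],float),r,T[:3,3],np.array(c['K']),np.array(c['D']))[0][0,0]
E
python3 - <<'E'
from h import *
snap('top','t0');snap('scene','s0')
s=get_state();print(s['clock'],s['position'],s['eef_rot'],s['opening'])
E
```

```text
0.1 [0.17568834 0.62528775 0.23240468] [[-9.62729782e-01  2.70464909e-01 -3.15016219e-04]
 [ 2.70465061e-01  9.62728452e-01 -1.60546276e-03]
 [-1.30946262e-04 -1.63082769e-03 -9.99998662e-01]] 0.09217867512129926
```

View pics/t0.png

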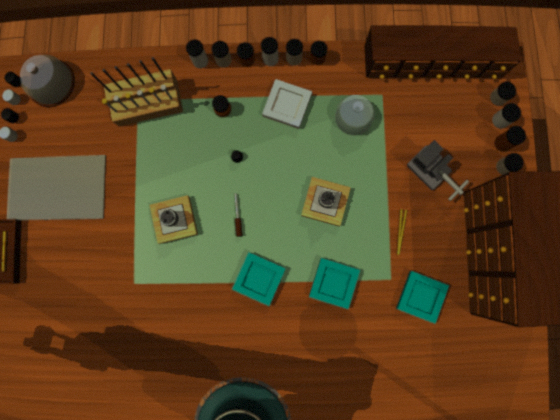

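View pics/s0.png

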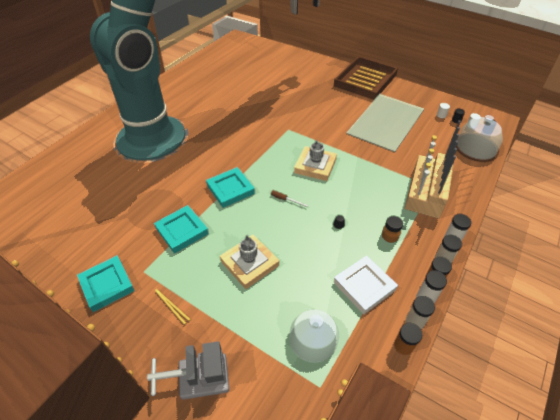

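Top view: chucks on wooden rests at (171,218) and (328,201). In the scene view these are (316,155) and (249,252). I'll enlarge both to find the one with the bit.

```bash
python3 - <<'E'
from h import *
t=load('t0');s=load('s0')
def cr(c,u,v,r=30): return cv2.resize(c['image'][v-r:v+r,u-r:u+r],(390,290) if 0 else (300,300),interpolation=cv2.INTER_CUBIC)
a=np.vstack([np.hstack([cr(t,172,216),cr(t,328,200)]),np.hstack([cr(s,316,152),cr(s,249,252)])])
cv2.imwrite('pics/crop.png',a)
for u,v in((172,218),(328,201)): print(onz(t,u,v,.07))
for u,v in((174,220),(326,201)): print(onz(t,u,v,.022))
for u,v in((315,165),(249,262)): print(onz(s,u,v,.022))
print(np.round(t['pose'],3), t['K'])
E
```

```text
[0.49093738 0.14809443 0.07      ]
[ 0.5232809  -0.21030193  0.07      ]
[0.49081517 0.15502474 0.022     ]
[ 0.52955768 -0.20930171  0.022     ]
[0.50052591 0.13982007 0.022     ]
[ 0.53509802 -0.21682425  0.022     ]
[[-0.018 -0.992  0.124  0.381]
 [-1.     0.019  0.011 -0.124]
 [-0.014 -0.124 -0.992  1.172]
 [ 0.     0.     0.     1.   ]] [[486.56784724   0.         284.64946592]
 [  0.         486.56784724 203.489166  ]
 [  0.           0.           1.        ]]
```

View pics/crop.png

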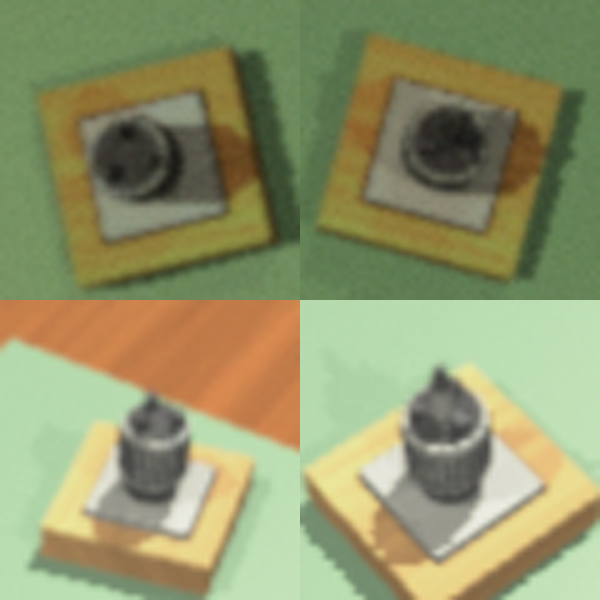

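```bash
python3 - <<'E'
from h import *
t=load('t0');s=load('s0')
for c,n,pts in((t,'t',((172,218),(326,201))),(s,'s',((316,158),(249,258)))):
    hsv=cv2.cvtColor(c['image'],cv2.COLOR_BGR2HSV)
    m=cv2.inRange(hsv,(8,90,70),(30,255,255)); gm=cv2.inRange(hsv,(35,30,30),(90,255,255))
    for k,(u,v) in enumerate(pts):
        r=45; w=np.zeros_like(m); w[v-r:v+r,u-r:u+r]=m[v-r:v+r,u-r:u+r]
        cs=cv2.findContours(w,0,2)[0]; q=max(cs,key=cv2.contourArea)
        if n=='t':
            h=cv2.convexHull(q)[:,0]; P=np.array([onz(c,*p,.022)[:2] for p in h.astype(float)])
            R=cv2.minAreaRect((P*1000).astype(np.float32)); print(n,'AB'[k],R)
            ctr=np.array(R[0])/1000
        # predicted pixels
            for cc in(t,s):
                print([np.round(proj(cc,[*ctr,z])) for z in(.072,.082,.106)])
E
```

```text
t A ((493.0063781738281, 158.47181701660156), (98.13420104980469, 98.16194915771484), 13.070746421813965)
[array([167., 217.]), array([166., 217.]), array([164., 216.])]
[array([317., 146.]), array([317., 143.]), array([318., 136.])]
t B ((529.4816284179688, -208.31031799316406), (97.25733184814453, 97.51760864257812), 73.42249298095703)
[array([327., 198.]), array([327., 198.]), array([328., 196.])]
[array([248., 245.]), array([248., 242.]), array([247., 235.])]
```

In the scene picture, B's tip sits at (247,235), exactly where a 92 mm bit point projects. A's top is at (316,141), about where its 68 mm jaw tops project (143) and short of the 136 expected for a bit. B at (328,201) in the top view is therefore the one with the bit, and I'll confirm it with the wrist camera from close by.

Call:
send_rows(
  targets=[
    [1, -1.4, -0.9, 0, 0, 0, 0.8],
    [1, -2.8, -1.8, 0, 0, 0, 1.6],
    [1, -4.1, -2.7, 0, 0, 0, 2.4],
    [1, -5.5, -3.6, 0, 0, 0, 3.2],
    [1, -6.9, -4.5, 0, 0, 0, 4.0],
    [1, -8.3, -5.5, 0, 0, 0, 4.8],
    [1, -9.7, -6.4, 0, 0, 0, 5.6],
    [1, -11, -7.3, 0, 0, 0, 6.4],
    [1, -12.4, -8.2, 0, 0, 0, 7.2],
    [1, -13.8, -9.1, 0, 0, 0, 8],
  ],
)

```text
clock: 1.1
position: [0.5013, 0.2493, 0.2332]
eef_rot: [[-0.44, 0.898, -0.0], [0.898, 0.44, 0.0], [0.0, -0.0, -1.0]]
wrist_force: [0.2, 0.7, 0.2]
opening: 0.092
gripper_force: 0.0
```

```bash
cat >> h.py <<'E'
def go(P,turn=0):
    s=get_state(); R=np.array(s['eef_rot']); print(s['clock'],np.round(s['position'],4),'j7',s['joints'][6],'units',np.round(R.T@(np.array(P)-s['position'])/.03,2),'x az',np.degrees(np.arctan2(R[1,0],R[0,0])),'tiltz',np.round(R[:,2],4))
E
python3 -c "
from h import *
go([.45,-.15,.26])"
```

```text
1.1 [0.5013 0.2493 0.2332] j7 2.659337796429567 units [-11.2   -7.4   -0.89] x az 116.12451175655636 tiltz [-2.e-04  1.e-04 -1.e+00]
```

```bash
python3 -c "
from h import *
go([.529,-.208,.25])"
```

```text
1.1 [0.5013 0.2493 0.2332] j7 2.659337796429567 units [-14.09  -5.88  -0.56] x az 116.12451175655636 tiltz [-2.e-04  1.e-04 -1.e+00]
```

Call:
send_rows(
  targets=[
    [1, -1.4, -0.6, -0.1, 0, 0, 0],
    [1, -2.8, -1.2, -0.2, 0, 0, 0],
    [1, -4.2, -1.8, -0.3, 0, 0, 0],
    [1, -5.6, -2.4, -0.4, 0, 0, 0],
    [1, -7.0, -2.9, -0.5, 0, 0, 0],
    [1, -8.5, -3.5, -0.6, 0, 0, 0],
    [1, -9.9, -4.1, -0.6, 0, 0, 0],
    [1, -11.3, -4.7, -0.6, 0, 0, 0],
    [1, -12.7, -5.3, -0.6, 0, 0, 0],
    [1, -14.1, -5.9, -0.6, 0, 0, 0],
  ],
)

```text
clock: 2.1
position: [0.529, -0.2082, 0.2511]
eef_rot: [[-0.443, 0.896, -0.0], [0.896, 0.443, 0.0], [0.0, 0.0, -1.0]]
wrist_force: [-0.1, 0.2, -0.7]
opening: 0.0921
gripper_force: 0.0
```

Call:
send_rows(
  targets=[
    [1, 0, 0, 0, 0, 0, 0],
    [1, 0, 0, 0, 0, 0, 0],
  ],
)

```text
clock: 2.3
position: [0.5287, -0.2075, 0.2508]
eef_rot: [[-0.441, 0.898, -0.001], [0.898, 0.441, 0.0], [0.001, -0.001, -1.0]]
wrist_force: [-0.8, 1.0, -0.5]
opening: 0.0918
gripper_force: 0.0
```

```bash
python3 -c "
from h import *
c=snap('wrist','w1')
go([.529,-.208,.106]);print(np.round(c['pose'],3),proj(c,[.529,-.208,.026]),proj(c,[.529,-.208,.072]),proj(c,[.529,-.208,.106]))"
```

```text
2.35 [ 0.5291 -0.2059  0.2507] j7 54.98554347021599 units [-0.07 -0.03  4.82] x az 116.31247463058955 tiltz [-1.e-03  8.e-04 -1.e+00]
[[ 0.898  0.428  0.108  0.499]
 [ 0.441 -0.87  -0.222 -0.146]
 [-0.001  0.247 -0.969  0.403]
 [ 0.     0.     0.     1.   ]] [279.50767928 183.65159325] [279.46968785 191.18179819] [279.43446979 198.16213372]
```

View pics/w1.png

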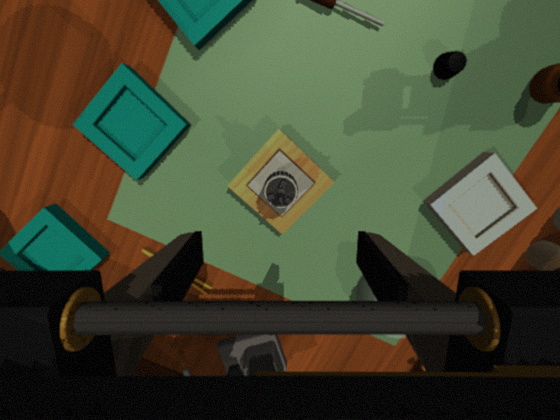

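```bash
python3 - <<'E'
from h import *
c=load('w1');im=c['image']
cv2.imwrite('pics/w1c.png',cv2.resize(im[135:235,225:335],(770,700)[:1]+(600,) if 0 else (660,600),interpolation=cv2.INTER_CUBIC))
hsv=cv2.cvtColor(im,cv2.COLOR_BGR2HSV)[125:245,215:345]
m=cv2.inRange(hsv,(8,90,60),(30,255,255))
q=max(cv2.findContours(m,0,2)[0],key=cv2.contourArea);h=cv2.convexHull(q)[:,0]+[215,125]
P=np.array([onz(c,*p,.022)[:2] for p in h.astype(float)])*1000
print('rest',cv2.minAreaRect(P.astype(np.float32)))
E
```

```text
rest ((530.2135620117188, -208.12074279785156), (97.08524322509766, 95.84931945800781), 73.06920623779297)
```

View pics/w1c.png

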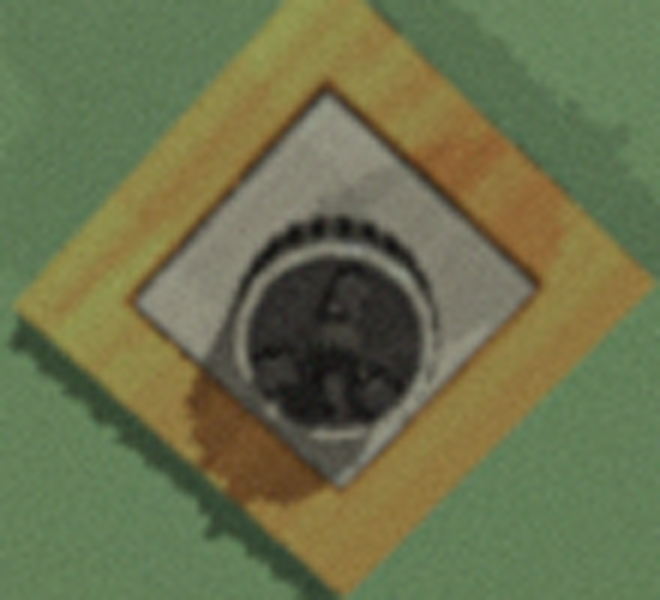

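Call:
send_rows(
  targets=[
    [1, 0, 0, 1, 0, 0, 0],
    [1, 0, 0, 2, 0, 0, 0],
    [1, 0, 0, 3, 0, 0, 0],
    [1, 0, 0, 3, 0, 0, 0],
    [1, 0, 0, 3, 0, 0, 0],
  ],
)

```text
clock: 2.85
position: [0.5297, -0.2053, 0.1615]
eef_rot: [[-0.445, 0.896, -0.001], [0.896, 0.445, 0.0], [0.001, -0.0, -1.0]]
wrist_force: [-0.2, -0.1, 0.9]
opening: 0.0922
gripper_force: 0.0
```

```bash
python3 - <<'E'
from h import *
for i in range(4):
    c=snap('wrist','w2'); go([.530,-.208,.060])
im=c['image'];u,v=proj(c,[.53,-.208,.08]).astype(int);print(u,v,proj(c,[.53,-.208,.072]),proj(c,[.53,-.208,.106]))
x0=u-100;y0=v-75
cv2.imwrite('pics/w2c.png',cv2.resize(im[y0:y0+150,x0:x0+200],(800,600),interpolation=cv2.INTER_CUBIC))
hsv=cv2.cvtColor(im,cv2.COLOR_BGR2HSV)[v-120:v+120,u-130:u+130]
m=cv2.inRange(hsv,(8,90,60),(30,255,255))
q=max(cv2.findContours(m,0,2)[0],key=cv2.contourArea);h=cv2.convexHull(q)[:,0]+[u-130,v-120]
P=np.array([onz(c,*p,.022)[:2] for p in h.astype(float)])*1000
print('rest',cv2.minAreaRect(P.astype(np.float32)))
E
```

```text
2.9 [ 0.5303 -0.2059  0.1625] j7 58.76208481724936 units [-0.06 -0.05  3.42] x az 116.40398754125331 tiltz [ 1.5e-03 -1.0e-04 -1.0e+00]
2.95 [ 0.5305 -0.2063  0.1629] j7 58.76613405374303 units [-0.04 -0.05  3.43] x az 116.37309053992942 tiltz [ 2.5e-03 -3.0e-04 -1.0e+00]
3.0 [ 0.5305 -0.2065  0.1631] j7 58.77701395859934 units [-0.03 -0.05  3.44] x az 116.35791207221432 tiltz [ 3.e-03 -4.e-04 -1.e+00]
3.05 [ 0.5304 -0.2066  0.1629] j7 58.78302484006589 units [-0.03 -0.04  3.43] x az 116.3469008396448 tiltz [ 2.9e-03 -4.0e-04 -1.0e+00]
277 216 [277.57825901 213.37778653] [277.40218253 226.48109013]
rest ((530.081298828125, -208.23240661621094), (97.24359130859375, 95.73748016357422), 73.54794311523438)
```

View pics/w2c.png

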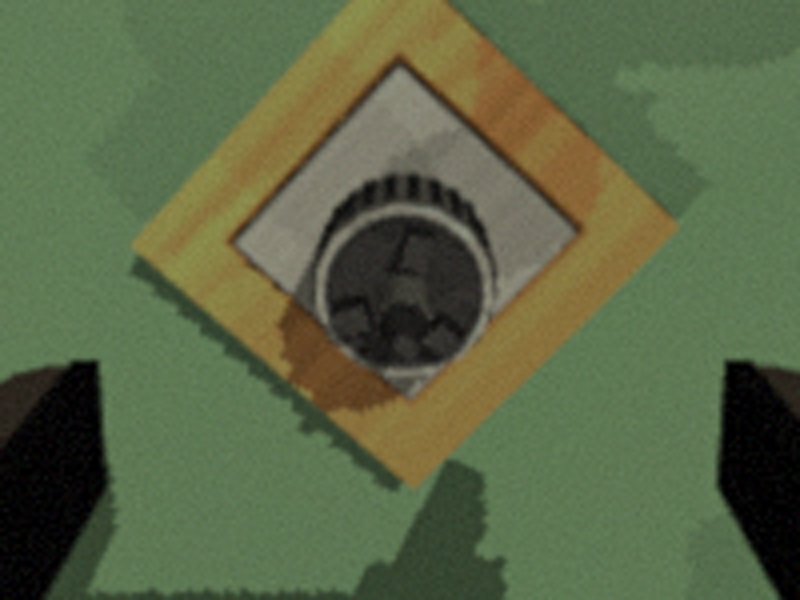

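Confirmed from close up. A rod stands between the three jaws, its tip at about crop (402,343), which matches the 342 predicted for a point at z = 0.106. The rest measures 97 x 96 mm at (0.530, -0.208), consistent across the top and wrist views. Next I descend and grip.

Call:
send_rows(
  targets=[
    [1, -0.04, -0.05, 0.6, 0, 0, 0],
    [1, -0.04, -0.05, 1.2, 0, 0, 0],
    [1, -0.04, -0.05, 1.8, 0, 0, 0],
    [1, -0.04, -0.05, 2.4, 0, 0, 0],
    [1, -0.04, -0.05, 2.9, 0, 0, 0],
    [1, -0.04, -0.05, 3.2, 0, 0, 0],
    [1, -0.04, -0.05, 3.4, 0, 0, 0],
    [1, -0.04, -0.05, 3.4, 0, 0, 0],
    [1, -0.04, -0.05, 3.4, 0, 0, 0],
    [1, -0.04, -0.05, 3.4, 0, 0, 0],
  ],
)

```text
clock: 4.05
position: [0.529, -0.2086, 0.06]
eef_rot: [[-0.443, 0.896, 0.001], [0.896, 0.443, -0.0], [-0.001, 0.001, -1.0]]
wrist_force: [0.5, -0.2, -0.2]
opening: 0.0917
gripper_force: 0.0
```

```bash
python3 -c "
from h import *
go([.530,-.208,.060])"
```

```text
4.05 [ 0.529  -0.2086  0.06  ] j7 63.78206463936138 units [ 0.    0.04 -0.  ] x az 116.30219102124443 tiltz [ 1.3e-03 -3.0e-04 -1.0e+00]
```

Call:
send_rows(
  targets=[
    [0.7, 0, 0.03, 0, 0, 0, 0],
    [0.6, 0, 0.03, 0, 0, 0, 0],
    [0.5, 0, 0.03, 0, 0, 0, 0],
    [0.4, 0, 0.03, 0, 0, 0, 0],
    [0.3, 0, 0.03, 0, 0, 0, 0],
    [0.2, 0, 0.03, 0, 0, 0, 0],
    [0.2, 0, 0.03, 0, 0, 0, 0],
    [0.2, 0, 0.03, 0, 0, 0, 0],
    [0.2, 0, 0.03, 0, 0, 0, 0],
    [0.2, 0, 0.03, 0, 0, 0, 0],
  ],
  squeeze=38,
)

```text
clock: 5.05
position: [0.5294, -0.2079, 0.0593]
eef_rot: [[-0.443, 0.896, 0.0], [0.896, 0.443, 0.0], [-0.0, 0.0, -1.0]]
wrist_force: [0.6, 0.2, -0.2]
opening: 0.0373
gripper_force: 38.0
```

Gripped at 37 mm with 38 N. Next I turn clockwise, which is +z of the tool.

Call:
send_rows(
  targets=[
    [0, 0, 0, 0, 0, 0, 0.5],
    [0, 0, 0, 0, 0, 0, 1.2],
    [0, 0, 0, 0, 0, 0, 2],
    [0, 0, 0, 0, 0, 0, 2.8],
    [0, 0, 0, 0, 0, 0, 3.6],
    [0, 0, 0, 0, 0, 0, 4.4],
    [0, 0, 0, 0, 0, 0, 5.2],
    [0, 0, 0, 0, 0, 0, 6],
    [0, 0, 0, 0, 0, 0, 6.8],
    [0, 0, 0, 0, 0, 0, 7.5],
  ],
)

```text
clock: 6.05
position: [0.5293, -0.2081, 0.0593]
eef_rot: [[0.323, 0.946, -0.0], [0.946, -0.323, -0.0], [-0.0, -0.0, -1.0]]
wrist_force: [1.4, -0.1, -0.7]
opening: 0.0375
gripper_force: 38.0
```

```bash
python3 -c "
from h import *
go([.530,-.208,.060]);s=get_state();print(s['torque'],s['wrist_force'])"
```

```text
6.05 [ 0.5293 -0.2081  0.0593] j7 27.591855504920783 units [ 0.01  0.02 -0.02] x az 71.15379132806247 tiltz [-1.e-04 -2.e-04 -1.e+00]
[-0.2111098   0.05910491  0.06113064] [ 1.36730374 -0.08152853 -0.69705635]
```

Call:
send_rows(
  targets=[
    [0, 0, 0, 0, 0, 0, 0.4],
    [0, 0, 0, 0, 0, 0, 0.8],
    [0, 0, 0, 0, 0, 0, 1.2],
    [0, 0, 0, 0, 0, 0, 1.6],
    [0, 0, 0, 0, 0, 0, 2.0],
    [0, 0, 0, 0, 0, 0, 2.0],
  ],
)

```text
clock: 6.65
position: [0.5293, -0.208, 0.0593]
eef_rot: [[0.51, 0.86, -0.0], [0.86, -0.51, -0.0], [-0.0, -0.0, -1.0]]
wrist_force: [-0.3, -0.2, 0.4]
opening: 0.0373
gripper_force: 38.0
```

```bash
python3 -c "
from h import *
go([.530,-.208,.060]);s=get_state();print(s['torque'],s['wrist_force'])"
```

```text
6.65 [ 0.5293 -0.208   0.0593] j7 18.06127512808215 units [ 0.01  0.02 -0.02] x az 59.30980194111454 tiltz [-1.e-04 -2.e-04 -1.e+00]
[-0.13118239  0.13387333 -0.04349175] [-0.30492241 -0.18257468  0.3994793 ]
```

Call:
send_rows(
  targets=[
    [0, 0, 0, 0, 0, 0, 0.3],
    [0, 0, 0, 0, 0, 0, 0.6],
    [0, 0, 0, 0, 0, 0, 0.9],
    [0, 0, 0, 0, 0, 0, 1.2],
    [0, 0, 0, 0, 0, 0, 1.2],
  ],
)

```text
clock: 7.15
position: [0.5293, -0.208, 0.0593]
eef_rot: [[0.615, 0.788, -0.0], [0.788, -0.615, -0.0], [-0.0, 0.0, -1.0]]
wrist_force: [-0.2, -0.9, -0.5]
opening: 0.0371
gripper_force: 38.0
```

```bash
python3 -c "
from h import *
go([.530,-.208,.060]);s=get_state();print(s['torque'],s['wrist_force'])"
```

```text
7.15 [ 0.5293 -0.208   0.0593] j7 12.191263873211508 units [ 0.01  0.02 -0.02] x az 52.035519902616585 tiltz [-0.e+00 -1.e-04 -1.e+00]
[-0.16562112  0.1748022  -0.00193433] [-0.2177384  -0.91442479 -0.48415533]
```

Call:
send_rows(
  targets=[
    [0, 0, 0, 0, 0, 0, 0.3],
    [0, 0, 0, 0, 0, 0, 0.6],
    [0, 0, 0, 0, 0, 0, 0.9],
    [0, 0, 0, 0, 0, 0, 0.9],
  ],
)

```text
clock: 7.55
position: [0.5297, -0.2078, 0.0593]
eef_rot: [[0.686, 0.728, 0.0], [0.728, -0.686, -0.0], [-0.0, 0.0, -1.0]]
wrist_force: [1.0, -0.9, -0.3]
opening: 0.0372
gripper_force: 38.0
```

```bash
python3 -c "
from h import *
go([.530,-.208,.060]);s=get_state();print(s['torque'],s['wrist_force'])"
```

```text
7.55 [ 0.5297 -0.2078  0.0593] j7 7.8541103175575016 units [ 0.    0.01 -0.02] x az 46.723075055480244 tiltz [ 2.e-04 -3.e-04 -1.e+00]
[-0.12766972 -0.09063313  0.44058084] [ 0.95766281 -0.91739215 -0.31109415]
```

Call:
send_rows(
  targets=[
    [0, 0, 0, 0, 0, 0, 0.3],
    [0, 0, 0, 0, 0, 0, 0.6],
    [0, 0, 0, 0, 0, 0, 0.9],
    [0, 0, 0, 0, 0, 0, 0.9],
  ],
)

```text
clock: 7.95
position: [0.5299, -0.2076, 0.0594]
eef_rot: [[0.751, 0.66, 0.001], [0.66, -0.751, 0.0], [0.001, 0.0, -1.0]]
wrist_force: [2.6, 1.7, -1.4]
opening: 0.0371
gripper_force: 38.0
```

```bash
python3 -c "
from h import *
go([.530,-.208,.060]);s=get_state();print(s['torque'],s['wrist_force'])"
```

```text
7.95 [ 0.5299 -0.2076  0.0594] j7 3.4435503547754096 units [-0.01  0.01 -0.02] x az 41.29840831410992 tiltz [ 6.e-04  0.e+00 -1.e+00]
[ 0.19525346 -0.62605247  0.91386612] [ 2.56277043  1.69944544 -1.43739251]
```

A wrist torque of 0.91 N m, against the 0.2 N m needed to turn the sleeve, says it is at its stop after about 75°. I hold briefly, ease off a degree of wind-up and lift straight up.

Call:
send_rows(
  targets=[
    [0, 0, 0, 0, 0, 0, 0],
    [0, 0, 0, 0, 0, 0, 0],
    [0, 0, 0, 0, 0, 0, -0.15],
    [0, 0, 0, 0, 0, 0, -0.15],
    [0, 0, 0, -0.1, 0, 0, -0.15],
    [0, 0, 0, -0.2, 0, 0, -0.15],
    [0, 0, 0, -0.3, 0, 0, -0.15],
    [0, 0, 0, -0.4, 0, 0, -0.15],
    [0, 0, 0, -0.5, 0, 0, -0.15],
    [0, 0, 0, -0.5, 0, 0, -0.15],
  ],
)

```text
clock: 8.95
position: [0.5283, -0.2085, 0.0742]
eef_rot: [[0.742, 0.671, -0.001], [0.671, -0.742, 0.0], [-0.001, -0.001, -1.0]]
wrist_force: [-0.4, -0.1, -4.3]
opening: 0.0376
gripper_force: 38.0
```

```bash
python3 -c "
from h import *
go([.530,-.208,.176]);s=get_state();print(s['torque'],s['wrist_force'])"
```

```text
8.95 [ 0.5283 -0.2085  0.0742] j7 3.2481579936831193 units [ 0.05  0.02 -3.39] x az 42.10620558004591 tiltz [-1.2e-03  1.0e-04 -1.0e+00]
[-0.06238785  0.08628315 -0.0653388 ] [-0.4431763  -0.06663512 -4.33988117]
```

Wrist force is -4.3 N, so the chuck's weight is on the gripper. I keep lifting.

Call:
send_rows(
  targets=[
    [0, 0, 0, -0.3, 0, 0, 0],
    [0, 0, 0, -0.7, 0, 0, 0],
    [0, 0, 0, -1.1, 0, 0, 0],
    [0, 0, 0, -1.5, 0, 0, 0],
    [0, 0, 0, -1.9, 0, 0, 0],
    [0, 0, 0, -2.3, 0, 0, 0],
    [0, 0, 0, -2.7, 0, 0, 0],
    [0, 0, 0, -3.0, 0, 0, 0],
    [0, 0, 0, -3.2, 0, 0, 0],
    [0, 0, 0, -3.3, 0, 0, 0],
  ],
)

```text
clock: 9.95
position: [0.5295, -0.208, 0.1739]
eef_rot: [[0.741, 0.672, 0.001], [0.672, -0.741, -0.0], [0.0, 0.0, -1.0]]
wrist_force: [-1.3, 0.8, -5.3]
opening: 0.0373
gripper_force: 38.0
```

Call:
send_rows(
  targets=[
    [0, 0, 0, -0.1, 0, 0, 0],
    [0, 0, 0, -0.1, 0, 0, 0],
    [0, 0, 0, -0.1, 0, 0, 0],
    [0, 0, 0, -0.1, 0, 0, 0],
    [0, 0, 0, -0.1, 0, 0, 0],
    [0, 0, 0, -0.1, 0, 0, 0],
    [0, 0, 0, -0.1, 0, 0, 0],
    [0, 0, 0, -0.1, 0, 0, 0],
    [0, 0, 0, -0.1, 0, 0, 0],
    [0, 0, 0, -0.1, 0, 0, 0],
  ],
)

```text
clock: 10.95
position: [0.5293, -0.208, 0.1763]
eef_rot: [[0.741, 0.672, 0.0], [0.672, -0.741, 0.0], [0.0, -0.0, -1.0]]
wrist_force: [-0.3, 0.7, -6.2]
opening: 0.0374
gripper_force: 38.0
```

```bash
python3 -c "
from h import *
snap('wrist','w3');c=snap('scene','s3')
u,v=proj(c,[.53,-.208,.15]).astype(int)
w=load('w3')['image']
cv2.imwrite('pics/f.png',np.hstack([cv2.resize(c['image'][v-60:v+60,u-45:u+45],(390,520)),cv2.resize(w[130:330,205:355],(390,520))]))
go([.530,-.208,.176])"
```

```text
11.05 [ 0.5293 -0.208   0.1763] j7 -3.017979029209771 units [0.02 0.02 0.01] x az 42.20743962495139 tiltz [ 1.e-04  0.e+00 -1.e+00]
```

View pics/f.png

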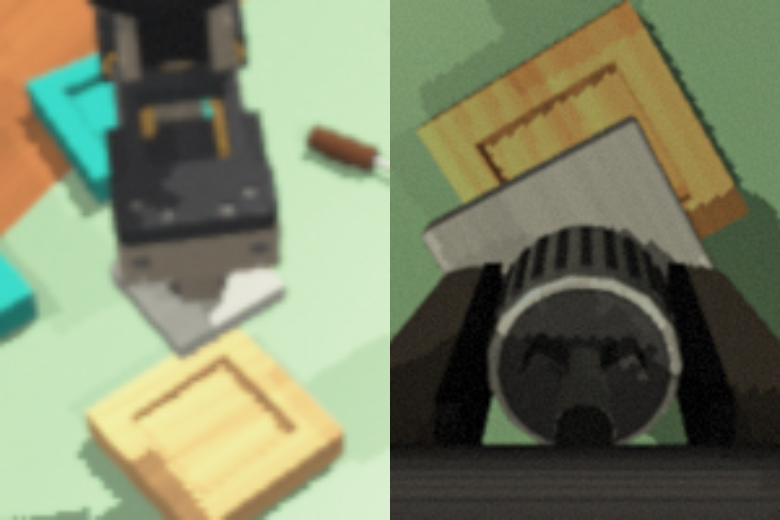

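The pictures show the chuck hanging level over its empty rest, its base parallel to the pocket, with the bit standing between closed jaws (right half, around (580,400)). I hold for three seconds.

Call:
send_rows(
  targets=[
    [0, 0, 0, 0, 0, 0, 0],
    [0, 0, 0, 0, 0, 0, 0],
    [0, 0, 0, 0, 0, 0, 0],
    [0, 0, 0, 0, 0, 0, 0],
    [0, 0, 0, 0, 0, 0, 0],
    [0, 0, 0, 0, 0, 0, 0],
    [0, 0, 0, 0, 0, 0, 0],
    [0, 0, 0, 0, 0, 0, 0],
    [0, 0, 0, 0, 0, 0, 0],
    [0, 0, 0, 0, 0, 0, 0],
  ],
)

```text
clock: 12.05
position: [0.5293, -0.208, 0.1763]
eef_rot: [[0.741, 0.672, 0.0], [0.672, -0.741, 0.0], [0.0, 0.0, -1.0]]
wrist_force: [-0.6, -0.8, -5.9]
opening: 0.0372
gripper_force: 38.0
```

Call:
send_rows(
  targets=[
    [0, 0, 0, 0, 0, 0, 0],
    [0, 0, 0, 0, 0, 0, 0],
    [0, 0, 0, 0, 0, 0, 0],
    [0, 0, 0, 0, 0, 0, 0],
    [0, 0, 0, 0, 0, 0, 0],
    [0, 0, 0, 0, 0, 0, 0],
    [0, 0, 0, 0, 0, 0, 0],
    [0, 0, 0, 0, 0, 0, 0],
    [0, 0, 0, 0, 0, 0, 0],
    [0, 0, 0, 0, 0, 0, 0],
  ],
)

```text
clock: 13.05
position: [0.5293, -0.208, 0.1763]
eef_rot: [[0.741, 0.672, 0.0], [0.672, -0.741, -0.0], [0.0, 0.0, -1.0]]
wrist_force: [0.5, -0.1, -5.4]
opening: 0.0372
gripper_force: 38.0
```

Call:
send_rows(
  targets=[
    [0, 0, 0, 0, 0, 0, 0],
    [0, 0, 0, 0, 0, 0, 0],
    [0, 0, 0, 0, 0, 0, 0],
    [0, 0, 0, 0, 0, 0, 0],
    [0, 0, 0, 0, 0, 0, 0],
    [0, 0, 0, 0, 0, 0, 0],
    [0, 0, 0, 0, 0, 0, 0],
    [0, 0, 0, 0, 0, 0, 0],
    [0, 0, 0, 0, 0, 0, 0],
    [0, 0, 0, 0, 0, 0, 0],
  ],
)

```text
clock: 14.05
position: [0.5293, -0.208, 0.1763]
eef_rot: [[0.741, 0.672, 0.0], [0.672, -0.741, 0.0], [0.0, 0.0, -1.0]]
wrist_force: [0.2, -0.2, -5.2]
opening: 0.0374
gripper_force: 38.0
```

```bash
python3 -c "
from h import *
go([.530,-.208,.176]);print(job_done())"
```

```text
14.05 [ 0.5293 -0.208   0.1763] j7 -3.016726147132406 units [0.02 0.01 0.01] x az 42.20895901282987 tiltz [ 1.e-04  0.e+00 -1.e+00]
the job is handed in; nothing more can be done
None
```

I turned the sleeve about 75° clockwise to its stop (0.91 N m at the wrist), lifted the chuck about 117 mm straight up, held it level and still for over 4 s, and handed the job in at 14 s with the gripper still holding it at 38 N; no verdict was returned.

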